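# Open the jar whose lid may turn either way

## Task

Open the jar that stands in the steel ring holder: nobody remembers which way its quarter-turn lid unscrews, so try it one way and, if it binds, the other, and turn it on the neck until it is free before you lift it. Finish still holding the lid in the gripper, level and still, about a hand's breadth straight above the open jar. Leave the jar on the coaster shut and everything else where it stands.

Things in the scene. Friction and masses are not known exactly. Their poses are not given: they have to be found in the camera images.
- holder: fixed round steel holder: base disc 124 mm across and 6 mm thick with four small screws, with an upright ring 102 mm across, 28 mm tall round the foot of the jar to be opened. Origin: centre of its underside on the worktop.
- coaster: fixed square checkered coaster, 95 x 95 x 6 mm, under the other jar. Origin: centre of its underside.
- jar_a: one of two look-alike white jars, immovable, 84 mm across, 95 mm tall; either may be the one in the holder. Origin: centre of its underside, 6 mm above the worktop. One jar has a right-hand, the other a left-hand thread; which is not told and must be tried. x: the way its locked lid's bar points, within 0.12 rad. Neck: 44 mm across, 70 to 95 mm above the origin.
- jar_b: the other white jar, same shape and axes as jar_a. Threads are hidden under the lids. A locked lid lifts at most 2 mm; it turns at most 0.25 rad in its tightening direction, to a hard stop. In the loosening direction (anticlockwise from above on one jar, clockwise on the other) it turns easily (under 0.2 Nm) at the same height; between 0.95 and 2.2 rad (best 1.57) it is free to lift.
- lid_a: wooden lid of jar_a, loose, 50 to 100 g: round cap 62 mm across, 28 mm tall, with an upright grip bar across its top 54 mm long (lid's x), 13 mm thick (lid's y) and 30 mm high; 58 mm tall in all. Origin: centre of the skirt's underside, 73 mm above the jar's origin when shut; z up. The skirt must rise 22 mm to clear the neck.
- lid_b: wooden lid of jar_b, the same shape, size, mass and axes as lid_a
- lid_a_bar (a point): point in the middle of the grip bar of lid_a, 50 mm above the lid's origin (8 mm below the top of the bar, 22 mm above the flat top of the cap): a place for the TCP. Its x axis runs along the bar, y across it
- lid_b_bar (a point): the same point on lid_b
- timer: bystander: round kitchen timer with a ridge on top, 67 mm across, 66 mm tall. Origin: centre of its underside
- tin: bystander: food tin, 75 mm across, 58 mm tall. Origin: centre of its underside
- spice: bystander: small spice jar with a dark cap, 41 mm across, 105 mm tall. Origin: centre of its underside
- salt: bystander: round wooden salt box with a flat lid, 92 x 85 x 76 mm. Origin: centre of its underside
- glass: bystander: drinking glass, 81 mm across, 93 mm tall. Origin: centre of its underside
- shaker: bystander: glass salt shaker, 44 mm across, 90 mm tall. Origin: centre of its underside
Mind the look-alikes: they are no part of the job. Leave any blue look-alike of the holder alone.

How it is judged:
On the way:
1. the lid of the jar in the holder is turned at least 0.75 rad from where its bar lines up with the jar's x, still down on its neck (((horizontal distance between jar_a and holder below 0.03 m and angle between the x axis of lid_a and the x axis of jar_a, either way round above 0.75 rad and z of lid_a in the frame of jar_a below 0.08 m and angle between lid_a's own z axis and vertical below 0.2 rad) or (horizontal distance between jar_b and holder below 0.03 m and angle between the x axis of lid_b and the x axis of jar_b, either way round above 0.75 rad and z of lid_b in the frame of jar_b below 0.08 m and angle between lid_b's own z axis and vertical below 0.2 rad))), for 0.1 s.
At the end, for the whole second after the job is handed in: the lid of the jar in the holder is held by the fingers, its skirt at least 28 mm above the neck's rim (lid origin 123 mm or more above the jar's origin), its centre within 80 mm of the jar's axis in plan, tilted less than 0.3 rad, at rest and not touching the jar (((horizontal distance between jar_a and holder below 0.03 m and z of lid_a in the frame of jar_a above 0.123 m and horizontal distance between lid_a and jar_a below 0.08 m and angle between lid_a's own z axis and vertical below 0.3 rad and contact force between the fingers and lid_a above 1 N and contact force between lid_a and jar_a below 0.05 N and linear speed of lid_a below 0.03 m/s) or (horizontal distance between jar_b and holder below 0.03 m and z of lid_b in the frame of jar_b above 0.123 m and horizontal distance between lid_b and jar_b below 0.08 m and angle between lid_b's own z axis and vertical below 0.3 rad and contact force between the fingers and lid_b above 1 N and contact force between lid_b and jar_b below 0.05 N and linear speed of lid_b below 0.03 m/s))); the arm keeps its last pose, push and grip.
It fails at once if the lid of the jar on the coaster is turned or taken off (moved more than 15 mm or turned 0.35 rad) ((not (horizontal distance between jar_a and holder below 0.03 m) and (distance of lid_a from where it was at the start of the episode above 0.015 m or angle between the x axis of lid_a and the x axis of jar_a, either way round above 0.35 rad)) or (not (horizontal distance between jar_b and holder below 0.03 m) and (distance of lid_b from where it was at the start of the episode above 0.015 m or angle between the x axis of lid_b and the x axis of jar_b, either way round above 0.35 rad))).
It fails at once if a bystander is shifted more than 30 mm (distance of any of timer, tin, spice, salt, glass, shaker from where it was at the start of the episode above 0.03 m).
It also fails if it takes over 48 s, if anything falls off the work surface, if the arm or the gripper's body presses on something with over 40 N, if the wrist force passes 120 N, or if a joint passes its speed limit or range.

## Robot

A 6-joint arm with a two-finger parallel gripper is mounted at the origin on the work surface; the furniture and walls round the work are solid. World frame = base frame: x ahead of the robot, y to its left, z up, the work surface at z = 0. Lengths are in m, angles in rad, forces in N, time in s.
With the tool pointing down it reaches from about 0.35 to 0.975 m from the base axis. Payload 4.9 kg.
Tool frame: the origin (TCP) lies between the finger pads, 19 mm behind the fingertips; this is the grasp point; z points along the fingers, y is the line along which they close (so a half turn about z gives the same grasp; the last joint's range is limited). The gripper opens to 85 mm and grips with 20 to 120 N. Pads are 22 mm wide; open, the fingers measure 114 mm over their backs; the gripper's body (76 mm by 85 mm) begins 54 mm behind the grasp point. The pads swing forward as they close: fully open they stand 13 mm farther back than shut.
Start: joints at [1.202, 0.053, 1.613, -0, 1.476, -0.119], TCP at [0.154, 0.606, 0.25] pointing down, gripper open.
Joint ranges: [-3.01, 3.01], [-1.01, 2.22], [0.06, 2.58], [-1.02, 4.17], [0.09, 2.62], [-3.14, 3.14]. Speed limits (rad/s): [2.57, 2.57, 3.14, 3.14, 3.14, 3.14].

## Interface

Orientations are given as a rotation vector (axis times angle).
In Python, from station import ctrl, vision gives the robot as it stands. The module is installed in compiled form; this text tells all that it offers.
- The arm moves only by the tool drive_tool, never from a script. Its argument "rows" is a list of rows, each a list of 2 entries, a list of its own where there are three numbers: the shift along the tool's x, y, z in m, then the turn about the tool's z in rad. A call has 1 to 10 rows; each row shifts and turns the commanded pose from where the row before left it, along the tool's axes as they then stand; what a row does not reach is not made up. A row lasts 1/10 s, in which the tool goes at most 50 mm and 8.59 degrees, less where a joint would pass 70% of its speed; a pose out of reach is approached as far as the arm can. A call with a gripper value outside its range is refused whole. "jaw" is the closure, from 0 (fully open) to 1 (shut), set as the call begins (left out, the last holds). The fingers move at their own pace and stop on an object; "grip_force" is the grip in N (left out, the last holds). Time passes only in rows, so rows that do not move let the fingers close. It gives the time, the measured TCP pose, the force, the opening and the grip force at its end, in the units of the state.
- ctrl.get_obs(): the state, without advancing time (a new reading comes with each control period).
- vision.get_image(name): name is "scene" or "top" or "wrist"; returns a dict with "image" (384x512x3 uint8, blue, green, red), "vertical_fov" (degrees; the focal length in pixels is half the picture's height over the tangent of half this angle, whatever the lens; pixels are square), "cx", "cy" (the principal point, pixels), "R" (3x3) and "t" (3): a world point X has camera coordinates R X + t. Camera axes: x right, y down, z forward; pixel columns grow to the right and rows downward; lengths in m; the calibration is good to about 2 mm. A picture is of the moment at which its call begins. There is no depth.
- ctrl.finish_job(): hands the job in; it is judged then, once.
The state is a dict: "t": time; "q": joint angles; "dq": joint speeds; "effort": joint torques, N m; "tool_pos": TCP position; "tool_rot": TCP orientation; "contact_force": force on the tool from outside, world axes, zero at the start; "wrist_torque": the same for the moment, N m; "opening": finger opening in m; "grip_force": force on a finger pad.
Only numpy, scipy, OpenCV 4.12 (cv2) and the standard library are available. Lean on these libraries where they do the work, as an engineer would, in place of code of your own. Each camera call takes 0.05 s, during which the arm holds its last target. There are 200 camera calls.

## Working session

There is one attempt and no reset: what is moved stays moved. The work goes in short steps, Python scripts to look and compute and a tool call to move; the robot and the scene stay as the last step left them, time stands still between calls to the robot, and variables do not carry over. Pictures are saved under pics/ and viewed, at most 10 in all, crops included, and the job is handed in when it is done.

Besides the shell and the picture viewer there is one more tool, called after "Call:" by a JSON object that holds its "api" and its "payload", one argument or row to a line. drive_tool: Moves the arm, as the interface text tells. Its arguments: {"type":"object","properties":{"rows":{"type":"array","items":{"type":"array"}},"jaw":{"type":"number"},"grip_force":{"type":"number"}},"required":["rows"]}

```bash
mkdir -p pics; cat > h.py <<'E'
import numpy as np, cv2
from station import ctrl, vision
def cam(n):
    d=vision.get_image(n); return d
def ray(d,u,v,z):
    f=192/np.tan(np.radians(d["vertical_fov"])/2)
    R=np.array(d["R"]);t=np.array(d["t"]);c=-R.T@t
    w=R.T@np.array([(u-d["cx"])/f,(v-d["cy"])/f,1]); return c+w*(z-c[2])/w[2]
def proj(d,X):
    f=192/np.tan(np.radians(d["vertical_fov"])/2)
    p=np.array(d["R"])@np.array(X)+np.array(d["t"]); return np.array([d["cx"]+f*p[0]/p[2],d["cy"]+f*p[1]/p[2]])
E
python3 - <<'E'
from h import *
import pickle
o=ctrl.get_obs();print(o)
for n in("top","scene"):
    d=cam(n);pickle.dump(d,open(n+".pkl","wb"));cv2.imwrite(f"pics/{n}0.png",d["image"])
    print(n,d["vertical_fov"],d["cx"],d["cy"],-np.array(d["R"]).T@np.array(d["t"]))
E
```

```text
{'t': 0.0, 'q': array([ 1.20196761e+00,  5.33528284e-02,  1.61433052e+00,  9.92598719e-06,
        1.47597527e+00, -1.18979105e-01]), 'dq': array([ 0.00105661,  0.0006028 , -0.00075128, -0.00077526, -0.00194049,
        0.00035621]), 'effort': array([-2.35496473e-04, -3.93695605e+01, -3.70167160e+01, -2.11681827e-04,
        6.94980263e-03, -9.62461087e-06]), 'tool_pos': array([0.15430544, 0.60504022, 0.24874365]), 'tool_rot': array([-0.39138076, -3.11660406,  0.0031449 ]), 'contact_force': array([-0.37873552, -0.61939094, -0.6508523 ]), 'wrist_torque': array([-0.00556757, -0.01892576,  0.02038124]), 'grip_force': 0.0, 'opening': 0.08523155899828244}
top 50.37876027579747 256.99779475688314 198.7934497112513 [ 0.31253246 -0.08946697  1.54680375]
scene 47.60944040631744 254.79302898930305 192.17800004201564 [ 0.02937098 -0.95338864  0.84683943]
```

View pics/top0.png

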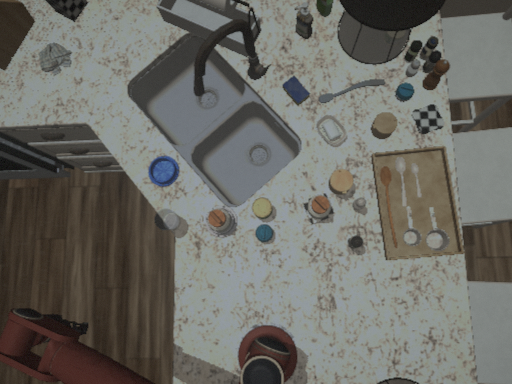

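View pics/scene0.png

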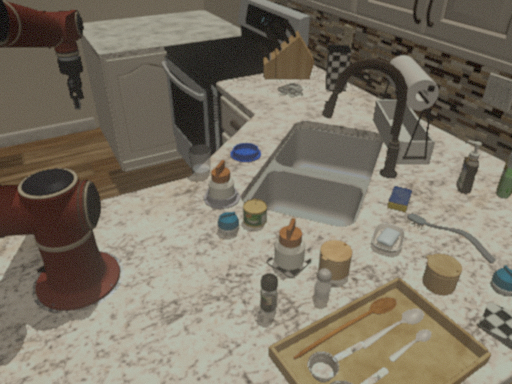

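The top view shows the jar with the steel holder near (219,219) and the coaster jar at (319,207). In the scene view they are at (221,185) and (290,250). The neighbours of the holder jar are the tin (262,208), the timer (265,233) and the glass (168,219).

```bash
python3 - <<'E'
from h import *
import pickle
t=pickle.load(open("top.pkl","rb"));s=pickle.load(open("scene.pkl","rb"))
a=cv2.resize(t["image"][189:249,184:284],None,fx=7,fy=7,interpolation=cv2.INTER_CUBIC)[:, :400]
b=cv2.resize(s["image"][150:214,190:250],None,fx=6.56,fy=6.56,interpolation=cv2.INTER_CUBIC)[:420,:390]
cv2.imwrite("pics/crop.png",np.hstack([a,b]))
for d,(u,v),z in((t,(219,219),.11),(t,(319,207),.11),(t,(262,208),.058),(t,(265,233),.066),(t,(168,219),.05),(s,(221,185),.1)): print(u,v,ray(d,u,v,z).round(3))
hsv=cv2.cvtColor(t["image"],cv2.COLOR_BGR2HSV)[200:240,200:240]
m=((hsv[...,0]<14)&(hsv[...,1]>110)&(hsv[...,2]>60)).astype(np.uint8)
n,l,st,c=cv2.connectedComponentsWithStats(m);print(st,c)
for r in m: print("".join(".#"[x] for x in r))
E
```

```text
219 219 [0.485 0.155 0.11 ]
319 207 [ 0.518 -0.201  0.11 ]
262 208 [0.528 0.004 0.058]
265 233 [ 0.435 -0.006  0.066]
168 219 [0.497 0.359 0.05 ]
221 185 [0.465 0.1   0.1  ]
[[   0    0   40   40 1476]
 [  14   11   11   10   54]
 [   9   12   11   14   70]] [[19.77574526 19.63550136]
 [19.83333333 14.74074074]
 [13.42857143 20.31428571]]
........................................
........................................
........................................
........................................
........................................
........................................
........................................
........................................
........................................
........................................
........................................
..............######....................
...........#..########..................
...........##..########.................
............#....#####.#................
.............#....######................
..........#...#....######...............
.........####.###.....##................
.........#####.##...#
[... 180 characters left out ...]
...
...........#######......................
............########....................
..............######....................
........................................
........................................
........................................
........................................
........................................
........................................
........................................
........................................
........................................
........................................
........................................
........................................
........................................
........................................
```

View pics/crop.png

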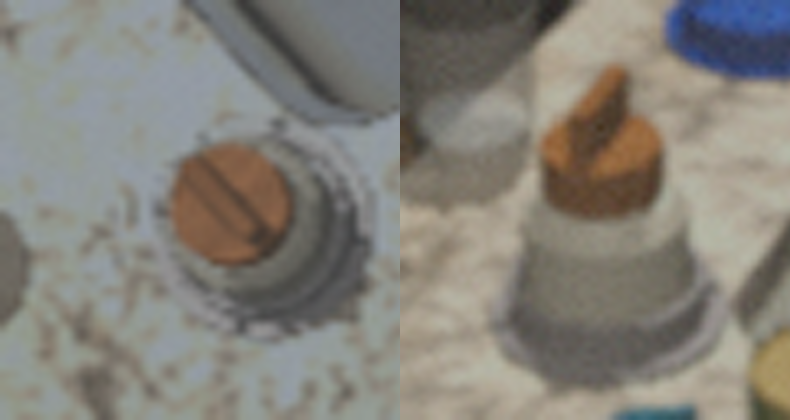

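The crop shows the lid's cap centred near top pixel (217,218), with its bar running from about (211,212) to (221,223). The jar sits inside the steel ring.

```bash
cat >> h.py <<'E'
from scipy.spatial.transform import Rotation as Ro
def plan(P,bar,z):
    "tool-frame shift to P and turn that puts tool y across the bar (direction angle bar)"
    o=ctrl.get_obs();R=Ro.from_rotvec(o["tool_rot"]).as_matrix()
    ang=np.arctan2(R[1,1],R[0,1])
    w=(bar+np.pi/2-ang+np.pi/2)%np.pi-np.pi/2   # world z turn
    D=np.array([P[0],P[1],z])-o["tool_pos"]
    print("tool x",R[:,0].round(3),"y",R[:,1].round(3),"z",R[:,2].round(3),"t",o["t"],"q",o["q"].round(3))
    print("shift in tool axes",(R.T@D).round(4),"turn about tool z",round(-w,3),"(or %.3f)"%(-w-np.sign(-w)*np.pi))
E
python3 - <<'E'
from h import *
import pickle
t=pickle.load(open("top.pkl","rb"))
P=ray(t,217,218.1,.107);a=ray(t,211.1,211.6,.137);b=ray(t,220.9,223.3,.137)
print(P,(a+b)/2,np.linalg.norm(a-b)); bar=np.arctan2(*(a-b)[1::-1]);print(bar)
plan(P,bar,.25)
for n,p in(("n",P),): pass
E
```

```text
[0.4889684  0.16292906 0.107     ] [0.48775249 0.16127537 0.137     ] 0.054739427264001154
0.6883588026256346
tool x [-0.969  0.247  0.   ] y [ 0.247  0.969 -0.002] z [-0.001 -0.002 -1.   ] t 0.1 q [ 1.202  0.053  1.614  0.     1.476 -0.119]
shift in tool axes [-0.4336 -0.3457 -0.0006] turn about tool z -0.938 (or 2.203)
```

Call:
{"api": "drive_tool", "payload": {
  "rows": [
    [[-0.036,-0.029,0],0],
    [[-0.036,-0.029,0],0],
    [[-0.036,-0.029,0],0],
    [[-0.036,-0.029,0],0],
    [[-0.036,-0.029,0],0],
    [[-0.036,-0.029,0],0],
    [[-0.036,-0.029,0],0],
    [[-0.036,-0.029,0],0],
    [[-0.036,-0.029,0],0],
    [[-0.036,-0.029,0],0]
  ],
  "jaw": 0
}}

```text
t: 1.1
tool_pos: [0.4322, 0.2338, 0.2497]
tool_rot: [-0.391, -3.117, 0.0]
contact_force: [0.6, 0.9, 0.3]
opening: 0.0851
grip_force: 0.0
```

Call:
{"api": "drive_tool", "payload": {
  "rows": [
    [[-0.036,-0.028,0],0],
    [[-0.036,-0.028,0],0],
    [[0,0,0],0.147],
    [[0,0,0],0.147],
    [[0,0,0],0.147],
    [[0,0,0],0.147],
    [[0,0,0],0.147],
    [[0,0,0],0.147],
    [[0,0,0],0.147],
    [[0,0,0],0.147]
  ]
}}

```text
t: 2.1
tool_pos: [0.4872, 0.1635, 0.2494]
tool_rot: [-2.061, -2.37, 0.001]
contact_force: [-0.1, -1.2, -0.2]
opening: 0.0851
grip_force: 0.0
```

Call:
{"api": "drive_tool", "payload": {
  "rows": [
    [[0,0,0],0.147],
    [[0,0,0],0.147],
    [[0,0,0],0.147],
    [[0,0,0],0.147],
    [[0,0,0],0.147],
    [[0,0,0],0.147],
    [[0,0,0],0.147],
    [[0,0,0],0],
    [[0,0,0],0]
  ]
}}

```text
t: 3.0
tool_pos: [0.4873, 0.1635, 0.2496]
tool_rot: [-2.956, -1.062, 0.001]
contact_force: [1.2, -0.1, 0.8]
opening: 0.0853
grip_force: 0.0
```

```bash
python3 - <<'E'
from h import *
import pickle
d=cam("wrist");pickle.dump(d,open("w1.pkl","wb"));cv2.imwrite("pics/w1.png",d["image"])
plan([.4885,.1625],.688,.25);print(proj(d,[.4885,.1625,.137]))
E
```

```text
tool x [ 0.772  0.636 -0.   ] y [ 0.636 -0.772 -0.   ] z [-0.001 -0.    -1.   ] t 3.05 q [ 0.179 -0.216  1.867 -0.     1.492  1.06 ]
shift in tool axes [ 0.0002  0.0015 -0.0003] turn about tool z 0.001 (or -3.140)
[259.01831728 190.68620199]
```

View pics/w1.png

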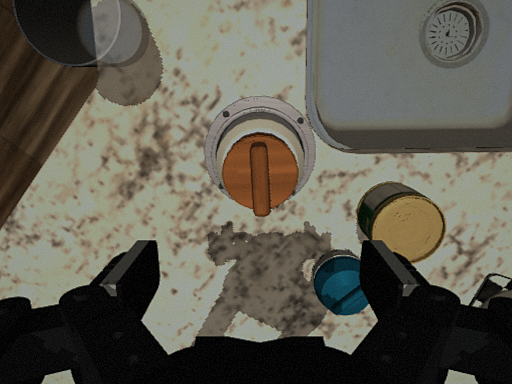

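The wrist view shows the lid cap centred near (260,171), its bar running from (259,143) to (261,212) almost upright in the picture, and the steel holder beneath. The tin, timer and sink stand clear and lower.

```bash
python3 - <<'E'
from h import *
import pickle
d=pickle.load(open("w1.pkl","rb"))
hsv=cv2.cvtColor(d["image"],cv2.COLOR_BGR2HSV)[110:230,200:320]
m=((hsv[...,0]<16)&(hsv[...,1]>130)&(hsv[...,2]>40)).astype(np.uint8)
m=cv2.morphologyEx(m,cv2.MORPH_CLOSE,np.ones((5,5)))
x,y,w,h=cv2.boundingRect(m);print(x+200,y+110,w,h)
g=d["image"][...,2].astype(int)
for r in range(136,220,8): print(r,g[r,240:282:2])
print("c",-np.array(d["R"]).T@d["t"])
cl=ray(d,x+200,170,.107);cr=ray(d,x+200+w,170,.107);print("cap",cl,cr,(cl+cr)/2)
a=ray(d,259,143,.137);b=ray(d,261,209,.137);print(a,b,(a+b)/2,np.linalg.norm(a-b),np.arctan2(*(b-a)[1::-1]))
E
```

```text
222 133 76 84
136 [164 120  45  39  32  62 111  70  90 103  95  69  93 105 106  76  79  33
  91 170 157]
144 [119 120 115 122 116 123  45  50  53  52  55  53  43 102 122 121 116 120
 121 119 124]
152 [129 129 130 129 132  54  98 108 112 114 116 120  98  68 142 135 135 138
 134 134 133]
160 [126 131 127 130 132  68  95 105 112 108 112 115 104  81  98 124 128 122
 125 126 122]
168 [137 132 132 134 134 114  91 102 111 115 113 112 109  89  87 144 142 138
 142 139 142]
176 [119 125 124 121 122 110  75  95 116 112 108 113 110  93  55 121 123 124
 120 118 122]
184 [118 113 116 110 114 116  51  92 108 110 111 113 109  96  54 109 111 115
 116 114 117]
192 [122 124 122 124 123 126  67 107 122 117 109 110 114 100  69 135 120 127
 123 123 122]
200 [134 137 135 132 130 134 106 105 117 125 111 111 116 102  83  64 144 140
 136 140 138]
208 [158 157 156 159 150 124 109  86 110 126 125 124 122 103  86  52  93 100
 111 118 120]
216 [153 158 160 160 154 156 156 155 138 113  99  83  85 153 157 160 156 156
 156 156 157]
c [0.539128   0.20402306 0.37313551]
cap [0.47642105 0.19133968 0.107     ] [0.51549429 0.14395535 0.107     ] [0.49595767 0.16764751 0.107     ]
[0.51529562 0.18460479 0.137     ] [0.47858208 0.15242418 0.137     ] [0.49693885 0.16851448 0.137     ] 0.048820857468686085 -2.421895250761995
```

Call:
{"api": "drive_tool", "payload": {
  "rows": [
    [[0.007,0.002,0.02],-0.03],
    [[0,0,0.025],0],
    [[0,0,0.025],0],
    [[0,0,0],0],
    [[0,0,0],0]
  ]
}}

```text
t: 3.55
tool_pos: [0.4941, 0.1664, 0.18]
tool_rot: [-2.941, -1.103, 0.001]
contact_force: [0.6, 0.5, 0.4]
opening: 0.0857
grip_force: 0.0
```

```bash
python3 - <<'E'
from h import *
import pickle
d=cam("wrist");pickle.dump(d,open("w2.pkl","wb"))
s=cam("scene")["image"][120:220,170:270]
cv2.imwrite("pics/w2.png",np.hstack([d["image"],cv2.resize(s,(280,280)).repeat(1,0) if 0 else cv2.copyMakeBorder(cv2.resize(s,(280,280)),0,104,0,0,0)]))
plan([.494,.1665],.72,.129);print(proj(d,[.494,.1665,.137]),"c",-np.array(d["R"]).T@d["t"],np.array(d["R"])[2])
E
```

```text
tool x [0.754 0.657 0.002] y [ 0.657 -0.754  0.001] z [ 0.003  0.001 -1.   ] t 3.65 q [ 0.182 -0.145  1.919 -0.     1.364  1.035]
shift in tool axes [-0.0011 -0.0008  0.0529] turn about tool z -0.003 (or 3.139)
[255.89262162 226.17387133] c [0.54467425 0.20834594 0.30350851] [-0.1974594  -0.17183292 -0.96513379]
```

View pics/w2.png

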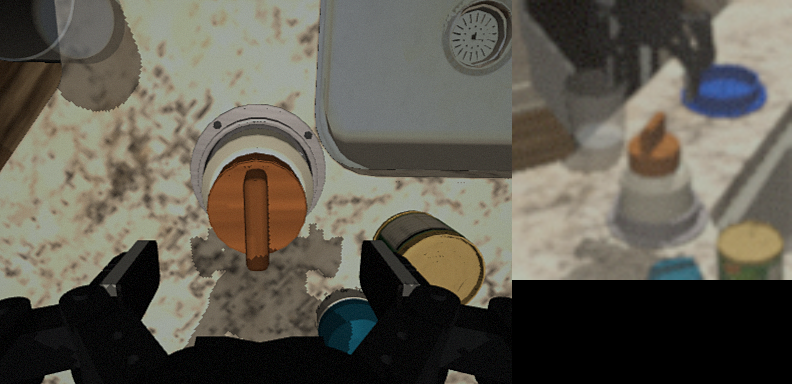

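The wrist view shows the bar's top face running from about (257,181) to (258,270), centred near (257,225). That matches my predicted point (256,226), so I go down and grip.

Call:
{"api": "drive_tool", "payload": {
  "rows": [
    [[0,-0.001,0.017],0],
    [[0,0,0.017],0],
    [[0,0,0.016],0],
    [[0,0,0],0]
  ]
}}

```text
t: 4.05
tool_pos: [0.4929, 0.167, 0.1293]
tool_rot: [-2.941, -1.102, 0.003]
contact_force: [0.4, 0.1, -0.2]
opening: 0.085
grip_force: 0.0
```

Call:
{"api": "drive_tool", "payload": {
  "rows": [
    [[0,0,0],0],
    [[0,0,0],0],
    [[0,0,0],0],
    [[0,0,0],0],
    [[0,0,0],0],
    [[0,0,0],0],
    [[0,0,0],0],
    [[0,0,0],0]
  ],
  "jaw": 1,
  "grip_force": 50
}}

```text
t: 4.85
tool_pos: [0.494, 0.1673, 0.1307]
tool_rot: [2.942, 1.102, 0.002]
contact_force: [-0.6, -0.3, 3.7]
opening: 0.012
grip_force: 50.4
```

```bash
python3 - <<'E'
from h import *
print({k:np.round(v,3) for k,v in ctrl.get_obs().items()})
E
```

```text
{'t': np.float64(4.85), 'q': array([ 0.184, -0.091,  1.961,  0.   ,  1.27 ,  1.038]), 'dq': array([ 0.002,  0.003, -0.001, -0.001, -0.001,  0.   ]), 'effort': array([ 8.0000e-03, -2.8385e+01, -3.2174e+01, -1.0000e-02, -7.0000e-03,
        6.0000e-03]), 'tool_pos': array([0.494, 0.167, 0.131]), 'tool_rot': array([2.942e+00, 1.102e+00, 2.000e-03]), 'contact_force': array([-0.616, -0.275,  3.744]), 'wrist_torque': array([0.014, 0.017, 0.04 ]), 'grip_force': np.float64(50.377), 'opening': np.float64(0.012)}
```

Call:
{"api": "drive_tool", "payload": {
  "rows": [
    [[0,0,0],-0.05],
    [[0,0,0],-0.05],
    [[0,0,0],-0.05],
    [[0,0,0],-0.05],
    [[0,0,0],-0.05],
    [[0,0,0],-0.05],
    [[0,0,0],0]
  ]
}}

```text
t: 5.55
tool_pos: [0.494, 0.1673, 0.1306]
tool_rot: [2.744, 1.529, 0.002]
contact_force: [0.4, 1.1, 4.7]
opening: 0.012
grip_force: 50.6
```

```bash
python3 - <<'E'
from h import *
o=ctrl.get_obs()
print({k:np.round(o[k],3) for k in("q","tool_pos","contact_force","wrist_torque","opening","effort")});plan([.494,.1665],.72,.13)
E
```

```text
{'q': array([ 0.184, -0.091,  1.961,  0.   ,  1.271,  0.738]), 'tool_pos': array([0.494, 0.167, 0.131]), 'contact_force': array([0.421, 1.105, 4.721]), 'wrist_torque': array([0.093, 0.089, 0.063]), 'opening': np.float64(0.012), 'effort': array([ -0.126, -27.977, -31.777,  -0.059,  -0.038,  -0.181])}
tool x [0.526 0.85  0.001] y [ 0.85  -0.526  0.001] z [ 0.001  0.    -1.   ] t 5.55 q [ 0.184 -0.091  1.961  0.     1.271  0.738]
shift in tool axes [-0.0007  0.0004  0.0006] turn about tool z 0.297 (or -2.845)
```

Turned 0.3 rad with only slight torque; I go a little further to see whether it binds.

Call:
{"api": "drive_tool", "payload": {
  "rows": [
    [[0,0,0],-0.05],
    [[0,0,0],-0.05],
    [[0,0,0],-0.05],
    [[0,0,0],0]
  ]
}}

```text
t: 5.95
tool_pos: [0.494, 0.1673, 0.1307]
tool_rot: [2.622, 1.729, 0.002]
contact_force: [-0.1, 1.3, 4.7]
opening: 0.0121
grip_force: 50.7
```

```bash
python3 - <<'E'
from h import *
o=ctrl.get_obs()
print({k:np.round(o[k],3) for k in("q","tool_pos","contact_force","wrist_torque","opening","effort")})
E
```

```text
{'q': array([ 0.184, -0.091,  1.961,  0.   ,  1.271,  0.589]), 'tool_pos': array([0.494, 0.167, 0.131]), 'contact_force': array([-0.13 ,  1.288,  4.655]), 'wrist_torque': array([0.056, 0.033, 0.018]), 'opening': np.float64(0.012), 'effort': array([ -0.158, -27.672, -31.444,  -0.073,  -0.038,  -0.167])}
```

It keeps turning easily (about 0.17 Nm, not rising), so anticlockwise loosens. I carry on to about 1.57 rad in all.

Call:
{"api": "drive_tool", "payload": {
  "rows": [
    [[0,0,0],-0.1],
    [[0,0,0],-0.1],
    [[0,0,0],-0.1],
    [[0,0,0],-0.1],
    [[0,0,0],-0.1],
    [[0,0,0],-0.1],
    [[0,0,0],-0.1],
    [[0,0,0],-0.1],
    [[0,0,0],-0.1],
    [[0,0,0],-0.1]
  ]
}}

```text
t: 6.95
tool_pos: [0.4933, 0.1676, 0.1307]
tool_rot: [-1.468, -2.776, -0.001]
contact_force: [-4.1, 1.9, 7.3]
opening: 0.0122
grip_force: 51.0
```

Call:
{"api": "drive_tool", "payload": {
  "rows": [
    [[0,0,0],-0.1],
    [[0,0,0],-0.02],
    [[0,0,0],0],
    [[0,0,0],0],
    [[0,0,0],0]
  ]
}}

```text
t: 7.45
tool_pos: [0.4931, 0.1676, 0.1307]
tool_rot: [-1.304, -2.856, 0.0]
contact_force: [-4.5, 1.3, 7.5]
opening: 0.012
grip_force: 51.1
```

```bash
python3 - <<'E'
from h import *
o=ctrl.get_obs()
print({k:np.round(o[k],3) for k in("q","tool_pos","contact_force","wrist_torque","opening","effort")})
cv2.imwrite("pics/w3.png",np.hstack([cam("wrist")["image"][150:],cv2.resize(cam("scene")["image"][120:220,170:270],(234,234))]))
E
```

```text
{'q': array([ 1.840e-01, -9.100e-02,  1.961e+00,  1.000e-03,  1.273e+00,
       -5.300e-01]), 'tool_pos': array([0.493, 0.168, 0.131]), 'contact_force': array([-4.496,  1.341,  7.537]), 'wrist_torque': array([0.176, 0.684, 0.008]), 'opening': np.float64(0.012), 'effort': array([-1.2000e+00, -2.6625e+01, -3.1897e+01, -4.6200e-01, -1.0340e+00,
        6.0000e-03])}
```

View pics/w3.png

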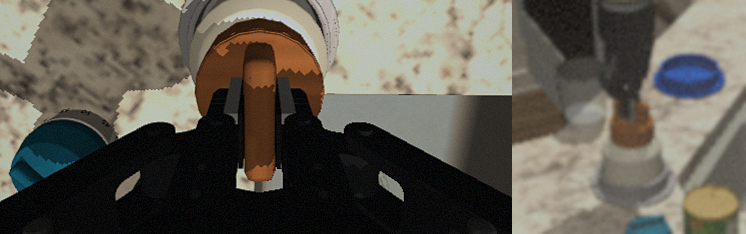

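The wrist view shows the bar still held between the pads at about (260,110). The lid has turned with the gripper (now sideways in the world) and is still seated, so I lift gently.

Call:
{"api": "drive_tool", "payload": {
  "rows": [
    [[0,0,-0.003],0],
    [[0,0,-0.004],0],
    [[0,0,-0.005],0],
    [[0,0,0],0]
  ]
}}

```text
t: 7.95
tool_pos: [0.4931, 0.1674, 0.1421]
tool_rot: [-1.302, -2.857, 0.0]
contact_force: [-1.9, 1.3, 0.9]
opening: 0.0115
grip_force: 50.0
```

Rises freely with no pull; I carry on up.

Call:
{"api": "drive_tool", "payload": {
  "rows": [
    [[0,0,-0.01],0],
    [[0,0,-0.01],0],
    [[0,0,-0.015],0],
    [[0,0,-0.015],0],
    [[0,0,-0.015],0],
    [[0,0,-0.015],0],
    [[0,0,-0.01],0],
    [[0,0,0],0],
    [[0,0,0],0],
    [[0,0,0],0]
  ]
}}

```text
t: 8.95
tool_pos: [0.493, 0.1671, 0.2309]
tool_rot: [-1.302, -2.858, 0.002]
contact_force: [-0.2, 0.1, -1.8]
opening: 0.0122
grip_force: 49.8
```

```bash
python3 - <<'E'
from h import *
o=ctrl.get_obs()
print({k:np.round(o[k],3) for k in("tool_pos","contact_force","opening","grip_force")})
cv2.imwrite("pics/w4.png",np.hstack([cam("wrist")["image"][100:],cv2.resize(cam("scene")["image"][100:220,170:290],(284,284))]))
E
```

```text
{'tool_pos': array([0.493, 0.167, 0.231]), 'contact_force': array([-0.157,  0.064, -1.791]), 'opening': np.float64(0.012), 'grip_force': np.float64(49.798)}
```

View pics/w4.png

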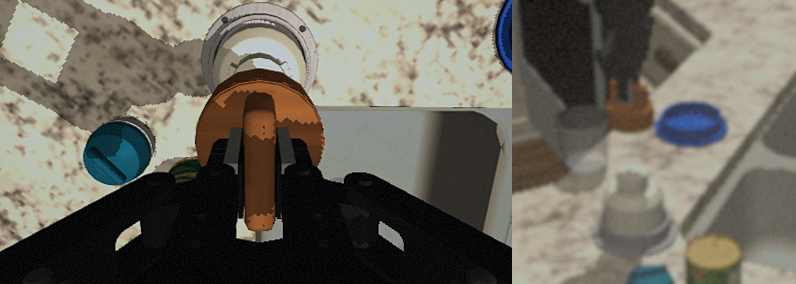

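The lid is held level at about (630,115) in the scene part of the picture, well above the bare neck of the jar at (632,185). The arm is still, so I hand in.

```bash
python3 -c "
from station import ctrl
print(ctrl.finish_job())"
```

```text
the job is handed in; nothing more can be done
None
```

The jar in the steel holder is open: its lid unscrewed anticlockwise without binding, and I handed the job in with the gripper holding it level and still, about 100 mm above its seat; the coaster jar and everything else were not touched (the hand-in returned no verdict).

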